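Start a clamp screw by feel at the bottom of a deep well

TASK

Lift the long clamp screw out of its stand and lower it into the deep well of the aluminium fixture. Find the thread at the bottom by feel, without forcing it, then screw it clockwise fully home, until its collar sits down on the fixture's rim, and let go. Leave the loupe, the ring gauge and the eraser where they are.

Things in the scene. Friction and masses are not known exactly. Their poses are not given: they have to be found in the camera images.
- clamp_screw: Steel clamp screw, 160 g, 114 mm long, hanging upright in the blue stand at the start. Origin: centre of the underside of its round collar (40 mm wide, 4 mm thick); z points up along the screw. Above the collar a dark hexagonal head, 24 mm across flats, 30 mm tall (z 4 to 34 mm), its flats facing 0, 60, 120... degrees from its x axis. Below, a 19 mm round shank reaches 80 mm down to a tapered nose.
- screw_pins (a point): On the screw's axis, 68 mm below its origin, level with the three round brass thread pins: each 5 mm thick, one along the screw's x axis, the others 120 degrees on, sticking out to 15.5 mm from the axis.
- fixture: Fixed aluminium block 64 x 64 mm, 95 mm tall, on a dark steel base plate 100 x 70 x 10 mm (long side along its x). Origin: centre of the underside. In its top is a deep round well, 34 mm across. At the well's bottom sits a brass three-start thread insert, turned differently about the upright axis every time, not readable from the fixture's orientation; it stays put in use.
- well_mouth (a point): Centre of the well's mouth, in the rim plane of the fixture, 95 mm above the bench; z up. When the screw is home, its origin lies here.
- thread_entry (a point): Centre of the insert's flat entry face, 55 mm below the rim: a 21 mm bore for the shank and three slots, 40 degrees wide, 120 apart, for the pins. With the pins riding on the face the collar is 16 mm above the rim; with the pins over the slots (9 degrees either way) the screw can sink 11 mm further and rests on the slots' floor, 5 mm above home.
- thread_end (a point): On the well's axis, 71 mm below the rim: depth of the threads' end. From the slots the threads lead down clockwise seen from above: 10 to 30 degrees of free turn, then 5.5 mm down in 55 degrees, a short level part, and a stop 80 degrees from mid-slot. The pins have 1.5 mm of play in height. The screw does not sink by its own weight: turn it and follow it down.
- stand: Fixed blue storage stand 56 x 56 mm, 90 mm tall, on a grey plate 80 x 70 x 8 mm; origin: centre of the underside. The screw hangs by its collar in a 34 mm hole through its top.
- loupe: Loose black loupe, 41 mm wide, 31 mm tall; bystander. Origin: centre of the underside.
- ring_gauge: Loose steel ring gauge, 58 mm in diameter, 18 mm tall; bystander. Origin: centre of the underside.
- eraser: Loose blue and white eraser, 21 x 46 x 12 mm; bystander. Origin: centre of the underside.

How it is judged:
On the way:
1. the clamp screw is down in the well, its pins at the thread's entry (z of clamp_screw in the frame of well_mouth below 0.018 m and horizontal distance between clamp_screw and well_mouth below 0.008 m), for 0.1 s.
At the end, for the whole second after the job is handed in: The clamp screw is screwed home in the fixture's well and released: its collar lies on the rim (within 2 mm), centred within 4 mm, upright within 0.06 rad and at rest (z of clamp_screw in the frame of well_mouth below 0.002 m and horizontal distance between clamp_screw and well_mouth below 0.004 m and angle between clamp_screw's own z axis and vertical below 0.06 rad and linear speed of clamp_screw below 0.01 m/s); the robot touches nothing.
It fails at once if the screw is forced onto the thread: more than 60 N between the screw and the fixture while the pins are still on the entry face (z of clamp_screw in the frame of well_mouth above 0.0145 m and contact force between clamp_screw and fixture above 60 N).
It fails at once if the screw is forced in the thread: more than 150 N between the screw and the fixture (contact force between clamp_screw and fixture above 150 N).
It fails at once if the loupe is moved more than 20 mm (distance of loupe from where it was at the start of the episode above 0.02 m).
It fails at once if the ring gauge is moved more than 20 mm (distance of ring_gauge from where it was at the start of the episode above 0.02 m).
It fails at once if the eraser is moved more than 20 mm (distance of eraser from where it was at the start of the episode above 0.02 m).
It also fails if it takes over 58 s, if anything falls off the work surface, if the arm or the gripper's body presses on something with over 40 N, if the wrist force passes 120 N, or if a joint passes its speed limit or range.

ROBOT

A 6-joint arm with a two-finger parallel gripper is mounted at the origin on a cart in front of the work surface, level with it; the furniture and walls round the work are solid. World frame = base frame: x ahead of the robot, y to its left, z up, the work surface at z = 0. Lengths are in m, angles in rad, forces in N, time in s.
With the tool pointing down it reaches from about 0.3 to 0.95 m from the base axis. Payload 3.1 kg.
Tool frame: the origin (TCP) lies at the very end of the fingers, on their centre line; the grasp point (between the pads) lies env.hold_point_z behind it (env.hold_point_z is the distance from the TCP to the grasp point, in m); z points along the fingers, y is the line along which they close (so a half turn about z gives the same grasp; the last joint's range is limited). The gripper opens to 85 mm and grips with 20 to 120 N. Pads are 22 mm wide; open, the fingers measure 114 mm over their backs; the gripper's body (76 mm by 85 mm) begins 54 mm behind the grasp point. The pads swing forward as they close: fully open they stand 13 mm farther back than shut.
Start: joints at [1.195, 0.308, 1.634, -0, 1.2, -0.07], TCP at [0.188, 0.596, 0.231] pointing down, gripper open.
Joint ranges: [-3.06, 3.06], [-0.79, 1.96], [0.05, 2.63], [-1.19, 4.34], [0.05, 2.64], [-2.94, 2.94]. Speed limits (rad/s): [2.79, 2.79, 3.14, 3.14, 3.14, 3.14].

INTERFACE

Orientations are given as a unit quaternion [w, x, y, z].
In Python, from workcell import env, solve_ik, status, viewer, workorder, spotter gives the robot as it stands. Calls block until the motion is done:
- env.goto(position, orientation): joint-space move of the TCP to a pose.
- env.line_to(position, attitude=None, speed=0.15, stop_force=None): straight line of the TCP; attitude=None keeps the orientation; speed is the mean speed in m/s. With stop_force (N) it stops when the force on the tool has changed by that much, and returns True; else False.
- env.move_joints(angles): joint-space move.
- env.command_gripper(opening, f_grip=None): finger opening in m; f_grip is the grip in N (None keeps the last); returns when the fingers have stopped.
- env.sleep(seconds).
- solve_ik(position, orientation): joint angles nearest the present ones, or None.
- status.sense(): the state.
- viewer.grab_frame(name): name is "scene" or "top"; returns a dict with "image" (420x560x3 uint8, red, green, blue), "fov_y" (degrees; the focal length in pixels is half the picture's height over the tangent of half this angle, whatever the lens; pixels are square), "cx", "cy" (the principal point, pixels), "pose" (4x4, takes a point from camera to world coordinates). Camera axes: x right, y up, looking along -z (the intrinsics and any distortion apply to the point x, -y, -z); pixel columns grow to the right and rows downward; lengths in m; the calibration is good to about 2 mm. A picture is of the moment at which its call begins. There is no depth.
A pose or a line that the arm cannot do raises env.PlanningError and nothing moves.
- workorder.hand_in(): hands the job in; it is judged then, once.
Trained networks look in a picture, given as the dict that the camera call returned (one of the last four; its "shot" number tells which), for a name from the list of things; names that differ only in an ending like _2 or _b are one class to them, and where a whole thing is asked for, a point or a joint stands for the part that bears it (a point fixed in the world has none). Each returns a list of dicts, best first, with "p" (0 to 1); they miss things now and then, are a little off and sometimes report something else, mostly with a low value. They report only what shows in the picture. A call takes as long as a camera call.
- spotter.spot_in(picture, target): "uv" ([column, row] in pixels, amid what is visible of it).
- spotter.outline_of(picture, target): "pixels" (420x560 bool, what is visible of it) and "uv" ([column, row] in pixels, amid what is visible of it).
The state is a dict: "clock": time; "qpos": joint angles; "dq": joint speeds; "joint_efforts": joint torques, N m; "position": TCP position; "ee_rot": TCP orientation; "force": force on the tool from outside, world axes, zero at the start; "torque": the same for the moment, N m; "grip_width": finger opening in m; "grip_force": force on a finger pad.
Only numpy, scipy, OpenCV 4.12 (cv2) and the standard library are available. Lean on these libraries where they do the work, as an engineer would, in place of code of your own. Each camera call takes 0.05 s, during which the arm holds its last target. There are 200 camera calls.

## Working session

There is one attempt and no reset: what is moved stays moved. The work goes in short steps, each a Python script; the robot and the scene stay as the last script left them, time stands still between calls to the robot, and variables do not carry over. Pictures are saved under pics/ and viewed, at most 10 in all, crops included, and the job is handed in when it is done.

```bash
ls; mkdir -p pics; python3 - <<'E'
from workcell import env,status,viewer,spotter
import cv2,numpy as np
print(env.hold_point_z); s=status.sense(); print(s)
ims=[]
for n in("scene","top"):
    f=viewer.grab_frame(n); print(n,{k:(v if k!='pose' else v.tolist()) for k,v in f.items() if k!='image'})
    ims.append(f['image'])
    for t in["clamp_screw","fixture","stand","loupe","ring_gauge","eraser"]:
        try:
            for d in spotter.outline_of(f,t)[:2]:
                ys,xs=np.where(d['pixels']); print(n,t,round(d['p'],2),np.round(d['uv'],1),xs.min(),xs.max(),ys.min(),ys.max())
        except Exception as e: print(t,e)
    cv2.imwrite(f'pics/{n}0.png',ims[-1][:,:,::-1])
print(status.sense()['clock'])
E
```

```text
pics
0.0187
{'clock': 0.0, 'qpos': array([ 1.19528257e+00,  3.09018340e-01,  1.63521435e+00, -1.73728917e-05,
        1.19968054e+00, -6.96838022e-02]), 'dq': array([-6.74349591e-04,  8.57622517e-04, -2.20878252e-04,  2.39320178e-04,
        2.10494287e-03,  1.33551261e-05]), 'joint_efforts': array([ 2.23096446e-03, -4.15240502e+01, -2.76673543e+01,  4.83802694e-05,
        1.00253001e-02,  3.34675553e-05]), 'position': array([0.1878936 , 0.59521634, 0.23002553]), 'ee_rot': array([-2.48258541e-04,  1.52316513e-01,  9.88331085e-01, -1.13344360e-03]), 'force': array([-0.25268499, -0.73770128, -0.03437574]), 'torque': array([-0.06894631,  0.01549342,  0.03139697]), 'grip_force': 0.0, 'grip_width': 0.08513581371025071}
scene {'fov_y': 54.265850706431465, 'cx': 277.90263248470745, 'cy': 209.45562486269716, 'pose': [[0.5938786278189425, 0.5856669537883135, -0.5516361071034127, 0.03284618445062783], [-0.8045485207972358, 0.42962928268626954, -0.4100248250307061, -0.2409760198412526], [-0.0031389652546344837, 0.687322994449334, 0.7263451302227688, 0.7126185065968972], [0.0, 0.0, 0.0, 1.0]], 
[... 425 characters left out ...]
4940053197386, 'cx': 281.69331286885466, 'cy': 212.42948152836743, 'pose': [[-0.001457508901897002, 0.9972253697612335, -0.07442739799544021, 0.4005505988433506], [-0.9999878667937784, -0.0011032298371095313, 0.004800952942351655, 0.0998187958376443], [0.004705521546975925, 0.0744334923841229, 0.9972148781874813, 1.3469084482422466], [0.0, 0.0, 0.0, 1.0]], 'shot': 2}
top clamp_screw 0.63 [253.  231.1] 247 262 221 237
top fixture 0.6 [362.  227.2] 346 380 209 247
top stand 0.6 [256.4 235.6] 242 270 215 248
top loupe 0.73 [180.  197.3] 172 187 188 203
top loupe 0.38 [363.9 225.6] 346 379 209 247
top ring_gauge 0.58 [165.6 232.1] 158 179 225 246
top eraser 0.65 [306.6 192.3] 297 315 187 197
0.7
```

```bash
python3 - <<'E'
import cv2,numpy as np
a=cv2.imread('pics/scene0.png'); b=cv2.imread('pics/top0.png')
cv2.imwrite('pics/scene0b.png',cv2.resize(a[150:350,140:407],None,fx=3,fy=3,interpolation=cv2.INTER_CUBIC))
cv2.imwrite('pics/top0b.png',cv2.resize(b[160:280,150:410],None,fx=3,fy=3,interpolation=cv2.INTER_CUBIC))
E
```

```text
(no output)
```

View pics/scene0b.png

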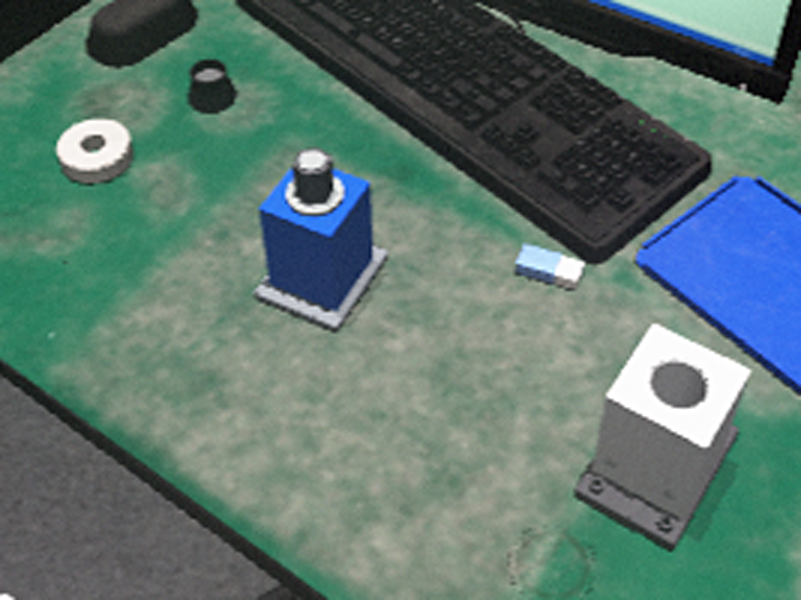

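View pics/top0b.png

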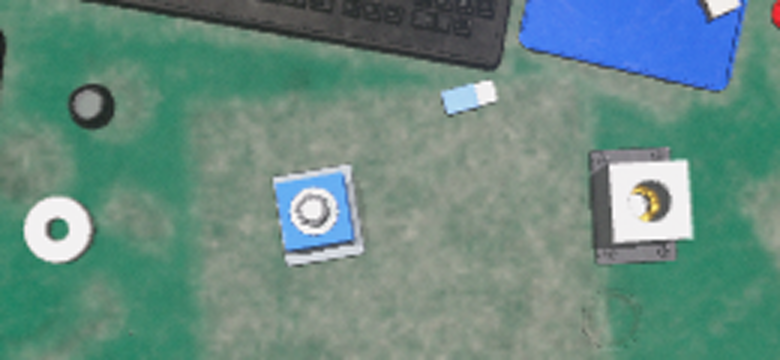

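The scene view shows the screw in the blue stand (full-image ~(245,210)) and the fixture with its well (~(366,278)). The top view shows the collar at ~(254,230) and the well at ~(367,228). Bystanders are well clear of both, so I'll measure the collar and the fixture's top face precisely.

```bash
cat > h.py <<'E'
from workcell import env,status,viewer,spotter,solve_ik,workorder
import cv2,numpy as np
from scipy.spatial.transform import Rotation as R
def plane(f,uv,z):
    foc=f['image'].shape[0]/2/np.tan(np.radians(f['fov_y']/2)); P=f['pose']
    d=P[:3,:3]@np.array([(uv[0]-f['cx'])/foc,-(uv[1]-f['cy'])/foc,-1]); o=P[:3,3]
    return (o+d*(z-o[2])/d[2])[:2]
def proj(f,p):
    foc=f['image'].shape[0]/2/np.tan(np.radians(f['fov_y']/2)); P=f['pose']
    c=P[:3,:3].T@(np.asarray(p)-P[:3,3]); return np.array([f['cx']-foc*c[0]/c[2],f['cy']+foc*c[1]/c[2]])
def white(f,c,r,thr=185):
    """largest bright, colourless blob near pixel c -> filled hull polygon"""
    im=f['image'].astype(int); m=(im.min(2)>thr)
    b=np.zeros(m.shape,bool); b[int(c[1]-r):int(c[1]+r),int(c[0]-r):int(c[0]+r)]=1
    cs,_=cv2.findContours((m&b).astype(np.uint8),cv2.RETR_EXTERNAL,cv2.CHAIN_APPROX_NONE)
    return cv2.convexHull(max(cs,key=cv2.contourArea))[:,0].astype(float)
def q(a): # tool down, closing line (tool y) at world angle a
    r=(R.from_euler('z',a-np.pi/2)*R.from_matrix(np.diag([-1,1,-1]))).as_quat(); return r[[3,0,1,2]]
def pw(h,n=''): 
    s=status.sense(); print(n,'t%.2f'%s['clock'],'p',np.round(s['position'],4),'F',np.round(s['force'],1),'T',np.round(s['torque'],2),'w%.4f g%.1f'%(s['grip_width'],s['grip_force']),'q6 %.3f'%s['qpos'][5])
    return s
E
cat > m.py <<'E'
from h import *
for n,cf,cs in(("scene",(368,280),(244,211)),("top",(367,227),(254,230))):
    f=viewer.grab_frame(n)
    h=white(f,cf,32); W=np.array([plane(f,p,.095) for p in h],np.float32)
    (c,sz,a)=cv2.minAreaRect(W); print(n,'fix',np.round(c,4),np.round(sz,4),round(a,1))
    h=white(f,cs,13,150); W=np.array([plane(f,p,.094) for p in h],np.float32)
    (c,sz,a)=cv2.minAreaRect(W);c2,r=cv2.minEnclosingCircle(W); print(n,'collar',np.round(c,4),np.round(sz,4),np.round(c2,4),round(r,4))
    d=spotter.spot_in(f,"clamp_screw")[0]['uv']; print('spot@.11',plane(f,d,.11))
    for t in("clamp_screw",):
        for o in spotter.outline_of(f,t)[:1]:
            ys,xs=np.where(o['pixels']); m=np.stack([xs,ys],1)
            print('below-edge', [np.round(plane(f,p,.09),4) for p in (m[ys.argmax()],m[xs.argmin()],m[xs.argmax()])])
pose=status.sense()
for a in np.arange(-180,181,30):
    r=[solve_ik([x,y,.15],q(np.radians(a))) for x,y in((.33,.165),(.35,-.1))]
    print(a,[None if k is None else np.round(k,2).tolist() for k in r])
print(R.from_quat(pose['ee_rot'][[1,2,3,0]]).as_matrix().round(2).tolist())
E
python3 m.py
```

```text
scene fix [ 0.4608 -0.1189] [0.0651 0.0655] 3.2
scene collar [0.4497 0.1536] [0.0294 0.0395] [0.4528 0.1569] 0.0199
spot@.11 [0.43991412 0.15253936]
below-edge [array([0.4339, 0.1535]), array([0.447 , 0.1781]), array([0.4692, 0.1479])]
top fix [ 0.4593 -0.1143] [0.0639 0.0639] 3.1
top collar [0.4521 0.1618] [0.0393 0.0368] [0.451  0.1615] 0.02
spot@.11 [0.44346727 0.16295042]
below-edge [array([0.4338, 0.1644]), array([0.456 , 0.1793]), array([0.4584, 0.1448])]
-180 [[0.35, -0.1, 2.27, -0.0, 0.97, -2.8], [-0.4, -0.11, 2.28, -0.0, 0.97, 2.74]]
-150 [None, [-0.4, -0.11, 2.28, -0.0, 0.97, 2.22]]
-120 [[0.35, -0.1, 2.27, -0.0, 0.97, 2.44], [-0.4, -0.11, 2.28, -0.0, 0.97, 1.7]]
-90 [[0.35, -0.1, 2.27, -0.0, 0.97, 1.92], [-0.4, -0.11, 2.28, -0.0, 0.97, 1.17]]
-60 [[0.35, -0.1, 2.27, -0.0, 0.97, 1.39], [-0.4, -0.11, 2.28, -0.0, 0.97, 0.65]]
-30 [[0.35, -0.1, 2.27, -0.0, 0.97, 0.87], [-0.4, -0.11, 2.28, -0.0, 0.97, 0.13]]
0 [[0.35, -0.1, 2.27, -0.0, 0.97, 0.35], [-0.4, -0.11, 2.28, -0.0, 0.97, -0.4]]
30 [[0.35, -0.1, 2.27, -0.0, 0.97, -0.18], [-0.4, -0.11, 2.28, -0.0, 0.97, -0.92]]
60 [[0.35, -0.1, 2.27, -0.0, 0.97, -0.7], [-0.4, -0.11, 2.28, -0.0, 0.97, -1.45]]
90 [[0.35, -0.1, 2.27, -0.0, 0.97, -1.23], [-0.4, -0.11, 2.28, -0.0, 0.97, -1.97]]
120 [[0.35, -0.1, 2.27, -0.0, 0.97, -1.75], [-0.4, -0.11, 2.28, -0.0, 0.97, -2.49]]
150 [[0.35, -0.1, 2.27, -0.0, 0.97, -2.27], None]
180 [[0.35, -0.1, 2.27, -0.0, 0.97, -2.8], [-0.4, -0.11, 2.28, -0.0, 0.97, 2.74]]
[[-0.95, 0.3, 0.0], [0.3, 0.95, 0.0], [-0.0, 0.0, -1.0]]
```

```bash
python3 - <<'E'
from h import *
A=np.radians(90)
env.command_gripper(.05,20)
env.goto([.452,.159,.20],q(A)); pw(0,'above')
print(env.line_to([.452,.159,.098],speed=.1,stop_force=10)); pw(0,'down')
env.command_gripper(0.,20); pw(0,'grip90')
f=viewer.grab_frame('scene'); c=f['image'][150:270,180:340]
cv2.imwrite('pics/g.png',cv2.resize(c[:,:,::-1],None,fx=5,fy=5,interpolation=cv2.INTER_CUBIC))
E
```

```text
above t3.30 p [0.4521 0.1597 0.2002] F [-0.1 -0.3 -0.1] T [-0.01  0.01  0.06] w0.0497 g0.0 q6 -1.323
False
down t4.47 p [0.4527 0.1592 0.0987] F [0.2 0.7 0.5] T [ 0.03 -0.04  0.  ] w0.0502 g0.0 q6 -1.323
grip90 t4.79 p [0.4527 0.1591 0.0989] F [ 0.1 -0.9  3.6] T [-0.12  0.16 -0.02] w0.0262 g19.7 q6 -1.323
```

View pics/g.png

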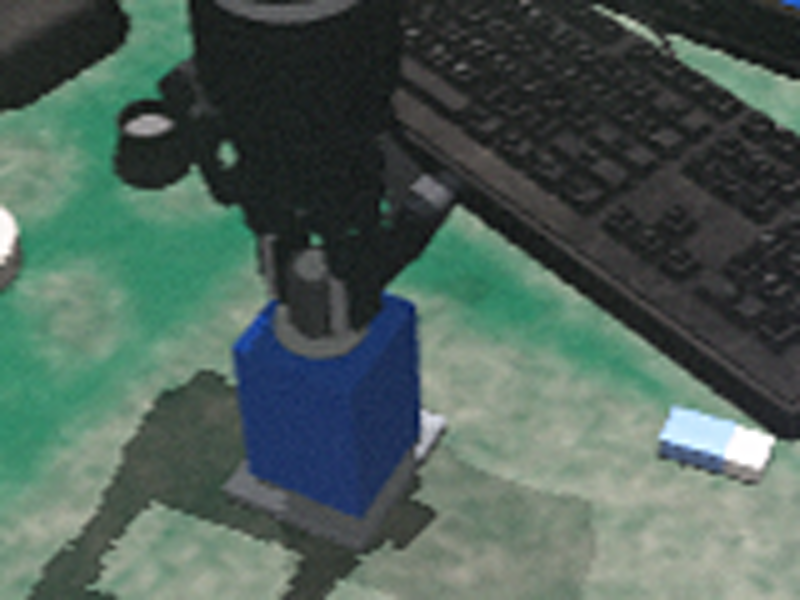

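```bash
python3 - <<'E'
from h import *
p=[.452,.159,.098]
for a in(101,79):
    env.command_gripper(.042,20); env.goto(p,q(np.radians(a))); env.command_gripper(0.,20); s=pw(0,a)
    if s['grip_width']<.0248: break
E
```

```text
101 t5.72 p [0.452 0.159 0.098] F [-0.4  0.3  0.1] T [ 0.01 -0.03 -0.  ] w0.0248 g19.6 q6 -1.514
```

```bash
python3 - <<'E'
from h import *
p=[.452,.159,.098]
env.command_gripper(0.,70); print(pw(0,'70N')['grip_width'])
for a in(105,):
    env.command_gripper(.042,20); env.goto(p,q(np.radians(a))); env.command_gripper(0.,20); pw(0,a)
    env.command_gripper(0.,70); pw(0,a)
E
```

```text
70N t5.94 p [0.4522 0.159  0.0982] F [-0.5  0.   2.1] T [ 0.01  0.07 -0.04] w0.0237 g68.7 q6 -1.515
0.023704529944477283
105 t6.79 p [0.452  0.159  0.0981] F [0.9 0.3 0.1] T [-0.02  0.04  0.02] w0.0245 g19.7 q6 -1.585
105 t7.01 p [0.4523 0.1591 0.0983] F [-0.3 -0.1  1.7] T [-0.02  0.02 -0.01] w0.0229 g68.8 q6 -1.585
```

```bash
python3 - <<'E'
from h import *
p=[.452,.159,.098]
for a in(45,105):
    env.command_gripper(.042,20); env.goto(p,q(np.radians(a))); env.command_gripper(0.,20); pw(0,a); env.command_gripper(0.,70); pw(0,a)
p[2]=.22
env.line_to(p,speed=.12); pw(0,'lift')
env.line_to([.4603,-.1167,.22],speed=.2)
env.line_to([.4603,-.1167,.190],speed=.1); pw(0,'hover')
for n,(x,y) in(('scene',(300,160)),('top',(310,180))):
    f=viewer.grab_frame(n); cv2.imwrite(f'pics/h{n}.png',f['image'][:,:,::-1])
    c=f['image'][y:y+130,x:x+130]; cv2.imwrite(f'pics/h{n}c.png',cv2.resize(c[:,:,::-1],None,fx=4.6,fy=4.6,interpolation=cv2.INTER_CUBIC))
E
python3 -c "
import cv2,numpy as np
a=[cv2.imread(f'pics/h{n}c.png') for n in('scene','top')]
cv2.imwrite('pics/hov.png',cv2.resize(np.hstack(a),(800,400)))"
```

```text
45 t8.60 p [0.4521 0.159  0.0981] F [0.9 0.5 0.1] T [-0.02  0.03  0.04] w0.0243 g19.9 q6 -0.538
45 t8.82 p [0.4523 0.1591 0.0983] F [ 0.  -0.7  2.1] T [-0.   0.1 -0. ] w0.0231 g68.8 q6 -0.538
105 t10.41 p [0.452  0.159  0.0981] F [0.6 0.4 0.9] T [0.   0.05 0.02] w0.0242 g19.8 q6 -1.585
105 t10.62 p [0.4523 0.159  0.0983] F [-0.6 -0.3  2.2] T [-0.04  0.1  -0.02] w0.0231 g68.7 q6 -1.585
lift t11.79 p [0.4512 0.1588 0.219 ] F [ 0.5  0.4 -2.1] T [-0.   -0.03 -0.02] w0.0231 g68.6 q6 -1.585
hover t13.77 p [ 0.46   -0.1162  0.1896] F [-0.9  0.2 -1.5] T [0.01 0.04 0.02] w0.0233 g68.6 q6 -2.173
```

View pics/hov.png

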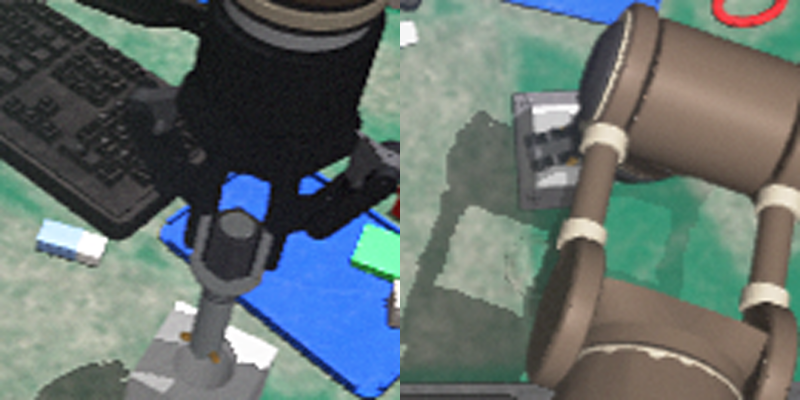

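The scene view shows the screw hanging upright in the gripper, its brass pins (crop ~(185,338) and (215,357)) just over the well mouth and roughly centred. I'll lower it gently with a force stop.

```bash
python3 - <<'E'
from h import *
c=np.array([.4603,-.1167])
r=env.line_to([*c,.1235],speed=.06,stop_force=6); print(r); s=pw(0,'in')
env.sleep(.1); pw(0,'settle')
E
```

```text
False
in t15.12 p [ 0.4607 -0.1168  0.1239] F [-0.2  0.1 -1.6] T [-0.03  0.07  0.02] w0.0230 g68.6 q6 -2.173
settle t15.22 p [ 0.4606 -0.1168  0.124 ] F [ 0.7  0.2 -1.8] T [ 0.03  0.03 -0.03] w0.0231 g68.6 q6 -2.173
```

```bash
python3 - <<'E'
from h import *
c=np.array([.4603,-.1167]); a=105.
r=env.line_to([*c,.1135],speed=.02,stop_force=5); s=pw(0,f'a{a} {r}')
zf=s['position'][2]
for i in range(13):
    if not r or s['position'][2]<zf-.003 : break
    a-=10
    env.line_to([*c,s['position'][2]+.0010],q(np.radians(a)),speed=.006)
    r=env.line_to([*c,zf-.005],q(np.radians(a)),speed=.02,stop_force=5); s=pw(0,f'a{a} {r}')
E
```

```text
a105.0 True t15.59 p [ 0.46   -0.1175  0.1182] F [-0.4 -1.4  3.9] T [-0.21  0.16  0.03] w0.0226 g69.1 q6 -2.173
a95.0 False t16.53 p [ 0.46   -0.117   0.1128] F [-1.7 -3.6 -2.3] T [-1.02  0.46  0.01] w0.0230 g68.6 q6 -1.998
```

```bash
python3 - <<'E'
from h import *
c=np.array([.4603,-.1167]); a=95.
r=env.line_to([*c,.1045],speed=.02,stop_force=5); s=pw(0,f'a{a} {r}')
if r and s['position'][2]<.1105:
  for i in range(9):
    z=s['position'][2]; a-=5
    env.line_to([*c,z+.0002],q(np.radians(a)),speed=.003)
    r=env.line_to([*c,z-.0012],q(np.radians(a)),speed=.01,stop_force=4); s=pw(0,f'a{a} {r}')
    if abs(s['torque'][2])>.6 or np.linalg.norm(s['force'])>25: break
E
```

```text
a95.0 True t16.89 p [ 0.46   -0.1174  0.1078] F [-0.6 -1.1  2.8] T [-0.25  0.34 -0.04] w0.0231 g69.4 q6 -1.998
a90.0 True t18.19 p [ 0.46   -0.1173  0.1077] F [-2.2 -1.1  6. ] T [-0.19  0.47 -0.  ] w0.0230 g69.9 q6 -1.911
a85.0 True t19.12 p [ 0.4598 -0.1173  0.1077] F [-1.5  0.   5.3] T [-0.12  0.51  0.01] w0.0231 g69.9 q6 -1.824
a80.0 True t20.06 p [ 0.4597 -0.1172  0.1077] F [-2.3 -0.7  5.3] T [-0.14  0.5  -0.02] w0.0230 g69.9 q6 -1.736
a75.0 True t21.01 p [ 0.4597 -0.1172  0.1077] F [-1.6 -0.6  5.9] T [-0.16  0.41  0.02] w0.0229 g69.9 q6 -1.649
a70.0 True t21.98 p [ 0.4596 -0.1172  0.1076] F [-2.6  0.2  6.7] T [-0.1   0.43  0.03] w0.0231 g69.8 q6 -1.562
a65.0 True t22.96 p [ 0.4596 -0.1171  0.1073] F [-2.1 -0.7  5.5] T [-0.17  0.4  -0.  ] w0.0229 g69.6 q6 -1.474
a60.0 True t24.00 p [ 0.4597 -0.1171  0.1068] F [-0.8 -0.3  4.6] T [-0.15  0.38 -0.01] w0.0232 g69.5 q6 -1.387
a55.0 True t25.32 p [ 0.4597 -0.1171  0.1063] F [-0.7 -0.7  5.7] T [-0.17  0.4  -0.05] w0.0231 g69.5 q6 -1.300
a50.0 True t26.52 p [ 0.4596 -0.117   0.1058] F [-0.9 -1.2  5.5] T [-0.15  0.32  0.01] w0.0231 g69.5 q6 -1.213
```

```bash
python3 - <<'E'
from h import *
c=np.array([.4600,-.1168]); a=50.; s=status.sense()
for i in range(9):
    z=s['position'][2]; a-=5
    env.line_to([*c,z-.0002],q(np.radians(a)),speed=.003)
    r=env.line_to([*c,z-.0014],q(np.radians(a)),speed=.01,stop_force=4); s=pw(0,f'a{a} {r}')
    if abs(s['torque'][2])>.5 or np.linalg.norm(s['force'])>25: break
E
```

```text
a45.0 True t27.62 p [ 0.4597 -0.1171  0.1053] F [-1.6 -0.1  4.9] T [-0.03  0.29  0.06] w0.0230 g69.5 q6 -1.126
a40.0 True t28.48 p [ 0.4597 -0.1171  0.1048] F [-2.3 -0.4  5.3] T [-0.05  0.28 -0.01] w0.0232 g69.5 q6 -1.039
a35.0 True t29.39 p [ 0.4598 -0.1171  0.1043] F [-1.7 -0.9  6. ] T [-0.09  0.29  0.  ] w0.0228 g69.5 q6 -0.951
a30.0 True t30.27 p [ 0.4598 -0.1171  0.1038] F [-1.4  0.3  6.4] T [-0.15  0.31 -0.02] w0.0228 g69.4 q6 -0.864
a25.0 True t31.12 p [ 0.4598 -0.1171  0.1034] F [-1.6  0.1  4.2] T [-0.1   0.19 -0.01] w0.0232 g69.4 q6 -0.777
a20.0 True t32.02 p [ 0.4595 -0.1171  0.1033] F [0.1 0.2 4.2] T [-0.06  0.11  0.06] w0.0230 g69.6 q6 -0.689
a15.0 True t32.72 p [ 0.4593 -0.1173  0.1034] F [-1.1  0.9  4.3] T [-0.06  0.13  0.18] w0.0228 g71.1 q6 -0.603
a10.0 True t33.47 p [ 0.4593 -0.1175  0.1034] F [0.7 0.3 3.5] T [0.03 0.04 0.89] w0.0229 g75.8 q6 -0.519
```

The stop was felt: 0.9 N m of torque, with the depth level. I'll relax the torque, release, back off and check.

```bash
python3 - <<'E'
from h import *
s=status.sense(); c=s['position'][:2]; z=s['position'][2]
env.line_to([*c,z],q(np.radians(13))); pw(0,'relax')
env.command_gripper(.05,20); pw(0,'open')
env.line_to([*c,.20],speed=.12); env.goto([.30,-.30,.28],q(np.radians(13))); pw(0,'away')
ims=[]
for n,p in(('scene',(.46,-.117,.1)),('top',(.46,-.117,.1))):
    f=viewer.grab_frame(n); u,v=proj(f,p).astype(int); ims.append(cv2.resize(f['image'][v-40:v+40,u-40:u+40,::-1],(400,400),interpolation=cv2.INTER_CUBIC))
    print(n,u,v)
cv2.imwrite('pics/fin.png',np.hstack(ims))
E
```

```text
relax t33.72 p [ 0.4592 -0.1176  0.1033] F [-0.  -0.4  3.7] T [-0.11  0.16  0.51] w0.0232 g73.1 q6 -0.568
open t34.09 p [ 0.4591 -0.1174  0.1031] F [ 0.6 -0.2 -0.1] T [ 0.03 -0.   -0.02] w0.0501 g0.0 q6 -0.569
away t36.05 p [ 0.3002 -0.2993  0.2792] F [-0.3  1.4  0.2] T [-0.03  0.   -0.02] w0.0498 g0.0 q6 -1.114
scene 365 275
top 367 226
```

View pics/fin.png

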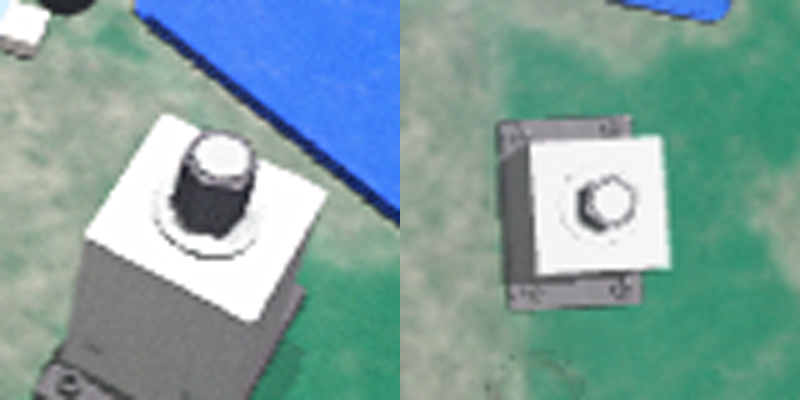

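The screw stands upright and centred, with its collar at crop (210,225) flat on the rim. The gripper is clear.

```bash
python3 -c "
from workcell import workorder
print(workorder.hand_in())"
```

```text
the job is handed in; nothing more can be done
None
```

The clamp screw is screwed home in the fixture with its collar on the rim, released, and the job was handed in at about 36 s; hand-in returned no verdict, and the loupe, ring gauge and eraser were not approached.

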